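# Right the fallen cap cup and uncap the disinfectant spray

## Task

The small steel cap cup has fallen over on the vaccination table: stand it upright in the middle of the round yellow mat and let go of it. Then lift the blue cap straight up off the disinfectant spray bottle and lower it, without dropping it, into the cup so that it stands on the cup's floor, open end down. Leave the bottle standing where it is and do not disturb the other things.

Things in the scene. Friction and masses are not known exactly. Their poses are not given: they have to be found in the camera images.
- cup: Open steel cup, 76 mm tall: square foot 60 x 60 x 12 mm under a round cup, outer diameter 60, inner 54, inner floor 24 mm above the underside; 0.25 kg. Origin: centre of the underside; z: axis towards the mouth; x, y square to the foot. Starts lying on a flat of the foot (axis 30 mm above the table; it does not roll), mouth away from the robot (world +x), up to 60 degrees either way.
- mat: Round yellow mat with a thin orange circle, 120 mm diameter, 3 mm thick, fixed on the table. Origin at the centre of its underside (table level); z up.
- bottle: Disinfectant spray bottle, standing, loose, 0.45 kg: white round body 72 mm diameter with a green band, shoulder at 110 mm height where the cap rests, then a spray pump (collar 32 mm diameter and 18 mm high, thin stem, head 22 mm diameter) up to 183 mm. Origin: centre of the underside, z up.
- cap: Blue round cap over the pump, loose, 42 mm outer and 36 mm inner diameter, 90 mm tall, closed flat top, open underneath, 0.04 kg. Origin at the centre of its open lower rim, z up to the closed top. It starts resting on the bottle's shoulder, so its top is 200 mm above the table; it must be raised 75 mm to clear the pump.
- canister: Bystander: steel canister with lid and small knob, standing, 83 mm diameter, 119 mm tall. Origin at the centre of the underside.
- gel: Bystander: clear gel dispenser with green band and white pump, standing, 68 mm diameter, 145 mm tall. Origin at the centre of the underside.
- dish: Bystander: shallow steel dish, 96 mm diameter, 22 mm tall. Origin at the centre of the underside.
- icepack: Bystander: blue ice pack lying flat, 75 mm (x) x 120 mm (y) x 24 mm. Origin at the centre of the underside.
- swabbox: Bystander: cardboard box, 100 mm (x) x 75 mm (y) x 60 mm. Origin at the centre of the underside.
- vialjar: Bystander: amber jar with black lid, 60 mm diameter, 85 mm tall. Origin at the centre of the underside.
- logger: Bystander: grey temperature logger, 60 mm (x) x 110 mm (y) x 26 mm. Origin at the centre of the underside.
- steellid: Bystander: loose steel lid of a canister lying flat, 90 mm diameter, 28 mm tall with its knob. Origin at the centre of the underside.
Not all that is in view belongs to the job. What is shaped like the cup but green or red is not meant. Several things have the shape of the cap; the one meant has the colours described above.

How it is judged (in metres and radians):
On the way, in this order (a step that is already met when the one before it is completed fails the run):
1. the cup stands upright on the mat, released, with the cap still on the bottle (angle between cup's own z axis and vertical below 0.15 rad and horizontal distance between cup and mat below 0.025 m and height (world z) of cup below 0.01 m and contact force between cup and the fingers below 0.1 N and linear speed of cup below 0.02 m/s and z of cap in the frame of bottle below 0.13 m), for 0.2 s.
2. the cap has been lifted clear of the pump above the standing bottle (height (world z) of cap above 0.18 m and horizontal distance between cap and bottle below 0.03 m and angle between bottle's own z axis and vertical below 0.2 rad), for 0.05 s.
At the end, for the whole second after the job is handed in: The cup stands upright (within 0.15 rad) on the mat, its axis within 25 mm of the mat's centre; the cap stands in it, open end down, its rim on the cup's floor (within 9 mm) and tilted less than 0.3 rad; the bottle stands upright within 30 mm of where it began; all are at rest (angle between cup's own z axis and vertical below 0.15 rad and horizontal distance between cup and mat below 0.025 m and height (world z) of cup below 0.01 m and horizontal distance between cap and cup below 0.015 m and z of cap in the frame of cup below 0.033 m and angle between cap's own z axis and vertical below 0.3 rad and angle between bottle's own z axis and vertical below 0.1 rad and distance of bottle from where it was at the start of the episode below 0.03 m and linear speed of each of cap, cup below 0.02 m/s); the robot touches nothing.
It fails at once if the bottle is tipped by more than 0.4 rad (angle between bottle's own z axis and vertical above 0.4 rad).
It fails at once if the cap is dropped into or beside the cup (faster than 0.8 m/s within 50 mm of it) (horizontal distance between cap and cup below 0.05 m and linear speed of cap above 0.8 m/s).
It fails at once if a bystander is moved by more than 30 mm or tipped (distance of any of canister, gel, dish, icepack, swabbox, vialjar, logger, steellid from where it was at the start of the episode above 0.03 m or angle between any of canister, gel, dish, icepack, swabbox, vialjar, logger, steellid's own z axis and vertical above 0.5 rad).
It also fails if it takes over 72 s, if anything falls off the work surface, if the arm or the gripper's body presses on something with over 40 N, if the wrist force passes 120 N, or if a joint passes its speed limit or range.

## Robot

A 6-joint arm with a two-finger parallel gripper is mounted at the origin on the work surface. World frame = base frame: x ahead of the robot, y to its left, z up, the work surface at z = 0. Lengths are in m, angles in degrees, forces in N, time in s.
With the tool pointing down it reaches from about 0.25 to 0.725 m from the base axis. Payload 9.7 kg.
Tool frame: the origin (TCP) lies at the very end of the fingers, on their centre line; the grasp point (between the pads) lies 19 mm behind it; y points along the fingers, x is the direction in which the jaws open and shut, and the axes are right-handed (so a half turn about y gives the same grasp; the last joint's range is limited). The gripper opens to 85 mm and grips with 20 to 120 N. Pads are 22 mm wide; open, the fingers measure 114 mm over their backs; the gripper's body (76 mm by 85 mm) begins 54 mm behind the grasp point. The pads swing forward as they close: fully open they stand 13 mm farther back than shut.
Start: joints at [76.49, 4.979, 10.078, 95.1, 0, 90], TCP at [0.128, 0.535, 0.231] pointing down, gripper open.
Joint ranges: [-179.16, 179.16], [-48.56, 103.87], [-65.8, 70.77], [-126.05, 130.52], [-82.76, 87.17], [-180, 180]. Speed limits (degrees/s): [127.2, 127.2, 147.25, 180, 180, 180].

## Interface

Orientations are given as [roll, pitch, yaw] about the fixed x, y, z axes, in that order (R = Rz(yaw) Ry(pitch) Rx(roll)).
In Python, from workcell import bot gives the robot as it stands.
- The arm moves only by the shell command python3 -m jog 'ROWS' [FORCE]. ROWS is JSON, a list of rows, each a list of 7 numbers: the closure, from 0 (fully open) to 1 (shut), then the shift along the world's x, y, z in units of 25 mm (1.0 is 25 mm), then the turn, a rotation vector about the world's x, y, z in units of 5 degrees (1.0 is 5 degrees). A call has 1 to 5 rows; each row is the pose to reach, as a shift and turn from the pose commanded when the call began; what a row does not reach only later rows make up. A row lasts 1/10 s, in which the tool goes at most 50 mm and 8.59 degrees, less where a joint would pass 70% of its speed; a pose out of reach is approached as far as the arm can. A call with a gripper value outside its range is refused whole. The fingers move at their own pace and stop on an object; FORCE is the grip in N (left out, the last holds). Time passes only in rows, so rows that repeat a pose let the fingers close. It gives the time, the measured TCP pose, the force and the opening at its end, in the units of the state.
- bot.get_obs(): the state, without advancing time (a new reading comes with each control period).
- bot.camera(name): name is "scene" or "top"; returns (picture, depth): 400x640x3 uint8, red, green, blue; 400x640 float32, m along the optical axis (not along the pixel's ray), 0 where there is no reading.
- bot.camera_model(name): a dict with "fx", "fy", "cx", "cy" (pixels), "k1" (the pictures are not rectified: a ray, as slopes to the right and down, at radius r is drawn at 1 + k1 r^2 times it, then the intrinsics apply), "rvec" (rotation vector, rad) and "tvec" (3), from world to camera coordinates, as OpenCV has them. Camera axes: x right, y down, z forward; pixel columns grow to the right and rows downward; lengths in m; the calibration is good to about 2 mm. A picture is of the moment at which its call begins. camera_model takes no time and is no camera call.
- bot.job_done(): hands the job in, once; it reports no verdict.
Trained networks look in the newest picture that a camera, given by its name, has taken for a name from the list of things; names that differ only in an ending like _2 or _b are one class to them, and where a whole thing is asked for, a point or a joint stands for the part that bears it (a point fixed in the world has none). Each returns a list of dicts, best first, with "conf" (0 to 1); they miss things now and then, are a little off and sometimes report something else, mostly with a low value. They report only what shows in the picture. A call takes as long as a camera call. They do not tell look-alikes from the thing itself.
- bot.regions_of(camera, label): "pixels" (400x640 bool, what is visible of it) and "point" ([row, column] in pixels, amid what is visible of it).
The state is a dict: "time": time; "q": joint angles; "qd": joint speeds; "joint_efforts": joint torques, N m; "ee_pos": TCP position; "tcp_rot": TCP orientation; "wrist_force": force on the tool from outside, world axes, zero at the start; "torque": the same for the moment, N m; "opening": finger opening in m.
Only numpy, scipy, OpenCV 4.12 (cv2) and the standard library are available. Lean on these libraries where they do the work, as an engineer would, in place of code of your own. Each camera call takes 0.05 s, during which the arm holds its last target. There are 200 camera calls.

## Working session

There is one attempt and no reset: what is moved stays moved. The work goes in short steps, Python scripts to look and compute and a shell command to move; the robot and the scene stay as the last step left them, time stands still between calls to the robot, and variables do not carry over. Pictures are saved under pics/ and viewed, about 8 in all and at most 12, crops included, and the job is handed in when it is done.

```bash
ls; mkdir -p pics; python3 - <<'E'
from workcell import bot
import cv2
o=bot.get_obs();print({k:o[k] for k in('time','ee_pos','tcp_rot','opening')})
for n in('scene','top'):
    p,d=bot.camera(n);cv2.imwrite(f'pics/{n}0.png',p[:,:,::-1]);m=bot.camera_model(n);print(m)
E
```

```text
pics
{'time': 0.0, 'ee_pos': array([0.12842627, 0.53456587, 0.23055387]), 'tcp_rot': array([-9.00001068e+01,  7.82675109e-02,  7.64909381e+01]), 'opening': 0.0853116226438406}
{'fx': 500.51699482594694, 'fy': 500.51699482594694, 'cx': 315.17798562677484, 'cy': 202.8459861624661, 'k1': -0.07276105433466118, 'rvec': array([ 2.18795245,  1.13387303, -0.42313278]), 'tvec': array([-0.33046383, -0.30772982,  1.52719355])}
{'fx': 411.35469778159546, 'fy': 411.35469778159546, 'cx': 321.74718373317995, 'cy': 198.8553379042668, 'k1': 0.01936544301449425, 'rvec': array([ 2.13230531, -2.12022751,  0.18138302]), 'tvec': array([-0.01804165,  0.58183271,  1.23568998])}
```

View pics/scene0.png

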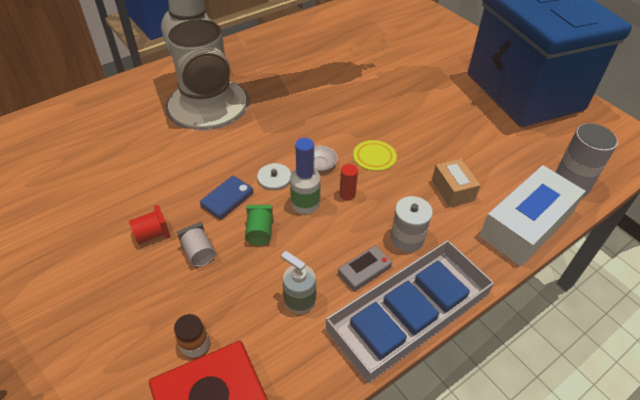

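View pics/top0.png

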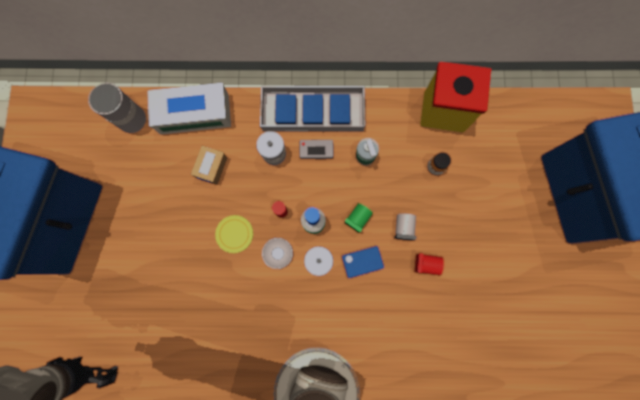

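The scene view shows the steel cup lying at (197,245). Its look-alikes are the green one at (260,224) and the red one at (148,227). The blue cap is on the bottle at (305,157), with a red look-alike at (348,182). The mat is at (375,155). In the top view the steel cup is at (405,226), the bottle at (313,218) and the mat at (234,234). I choose the steel cup and the blue cap, and will measure them now.

```bash
cat > h.py <<'E'
import numpy as np, cv2
from workcell import bot
def cam(n):
    p,d=bot.camera(n); m=bot.camera_model(n); return p,d,m
def cloud(d,m):
    h,w=d.shape; K=np.array([[m['fx'],0,m['cx']],[0,m['fy'],m['cy']],[0,0,1]])
    u,v=np.meshgrid(np.arange(w),np.arange(h))
    s=cv2.undistortPoints(np.stack([u,v],-1).reshape(-1,1,2).astype(float),K,np.array([m['k1'],0,0,0,0])).reshape(h,w,2)
    P=np.dstack([s*d[...,None],d]); R=cv2.Rodrigues(m['rvec'])[0]
    W=(P-m['tvec'])@R; W[d==0]=np.nan; return W
E
python3 - <<'E'
from h import *
np.set_printoptions(precision=4,suppress=True)
C={}
for n in('scene','top'):
    p,d,m=cam(n);W=cloud(d,m);C[n]=(p,W)
    for l in('cup','mat','bottle','cap','canister','gel','dish','icepack','swabbox','vialjar','logger','steellid'):
        for r in bot.regions_of(n,l)[:4]:
            if r['conf']<.3: continue
            q=W[r['pixels']];q=q[~np.isnan(q[:,0])]
            print(n,l,round(r['conf'],2),np.array(r['point']).round(),p[r['pixels']].mean(0).round(),len(q),np.median(q,0),np.percentile(q,3,0),np.percentile(q,97,0))
            if l in('cup','cap','mat','bottle'): np.save(f"{n}_{l}_{int(r['point'][1])}.npy",q)
p,W=C['scene'];c1=cv2.resize(p[205:285,125:285],None,fx=5,fy=5,interpolation=2)
p,W=C['top'];c2=cv2.resize(p[190:250,260:440],None,fx=4.44,fy=4.44,interpolation=2)[:, :800]
c2=c2[:200+60]
import cv2
cv2.imwrite('pics/crop1.png',np.vstack([cv2.resize(c1,(640,320)),cv2.resize(c2,(640,213))])[:,:,::-1])
E
```

```text
scene cup 0.83 [246. 196.] [138. 122. 114.] 1097 [ 0.5065 -0.2794  0.0532] [ 0.4628 -0.3059  0.0031] [ 0.5351 -0.2513  0.0627]
scene cup 0.64 [227. 151.] [165.  52.  39.] 974 [ 0.4006 -0.3446  0.0523] [ 0.3598 -0.3823  0.002 ] [ 0.4168 -0.3086  0.063 ]
scene mat 0.75 [153. 373.] [199. 191.  52.] 1061 [0.4775 0.2643 0.004 ] [0.4223 0.2145 0.0003] [0.5286 0.3188 0.008 ]
scene bottle 0.62 [193. 304.] [112. 112.  93.] 1104 [ 0.5361 -0.0049  0.0719] [ 0.4935 -0.0237  0.0055] [0.5482 0.0386 0.1096]
scene cap 0.84 [158. 302.] [ 66.  71. 109.] 683 [0.5241 0.0039 0.1726] [ 0.4977 -0.0082  0.1144] [0.5328 0.0258 0.2027]
scene cap 0.79 [179. 349.] [135.  52.  38.] 569 [0.5591 0.1077 0.0654] [0.5327 0.0963 0.0065] [0.5695 0.1312 0.0929]
scene canister 0.75 [222. 411.] [144. 138. 130.] 1763 [0.756  0.1274 0.097 ] [0.7114 0.1052 0.0074] [0.7814 0.1772 0.1113]
scene gel 0.91 [284. 302.] [129. 122. 110.] 1724 [ 0.7472 -0.1648  0.093 ] [ 0.6984 -0.1897  0.0011] [ 0.7692 -0.1263  0.1466]
scene gel 0.74 [154. 373.] [199. 192.  52.] 1053 [0.4781 0.265  0.004 ] [0.4229 0.2153 0.0001] [0.53  0.318 0.008]

[... 2489 characters left out ...]
49.] 700 [0.4179 0.127  0.0107] [0.3775 0.0843 0.0004] [0.4554 0.1683 0.0232]
top icepack 0.83 [264. 359.] [ 64.  91. 134.] 932 [ 0.3913 -0.1416  0.0236] [ 0.3513 -0.1997  0.017 ] [ 0.4316 -0.0851  0.0288]
top swabbox 0.78 [167. 211.] [158. 130.  99.] 1017 [0.6905 0.342  0.0583] [ 0.6418  0.3034 -0.0006] [0.7458 0.3936 0.064 ]
top vialjar 0.82 [163. 437.] [70. 52. 41.] 401 [ 0.6938 -0.3766  0.0814] [ 0.6729 -0.407   0.0118] [ 0.7211 -0.3563  0.0887]
top logger 0.73 [149. 318.] [127. 113. 108.] 608 [0.7546 0.0052 0.0254] [ 0.727  -0.0437  0.0179] [0.783  0.0576 0.0304]
top steellid 0.92 [257. 320.] [178. 175. 179.] 631 [ 0.3936 -0.004   0.0114] [ 0.3566 -0.0416  0.0062] [0.4314 0.0339 0.0238]
```

View pics/crop1.png

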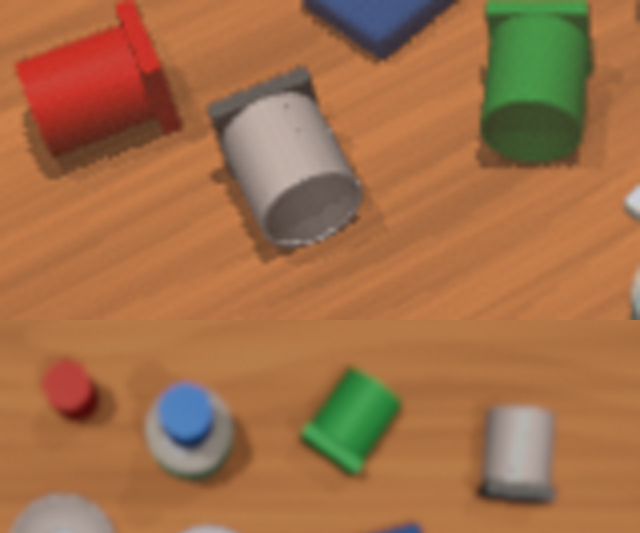

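The crop confirms the steel cup with its foot at x≈0.46 and its mouth towards +x, and the blue cap on the bottle. Next I fit the cup axis and the cap centre.

```bash
ls *.npy; python3 - <<'E'
import numpy as np
from scipy.optimize import least_squares as LS
np.set_printoptions(precision=4,suppress=True)
for fs in(['scene_cup_196.npy'],['top_cup_405.npy'],['scene_cup_196.npy','top_cup_405.npy']):
    q=np.vstack([np.load(f) for f in fs]);c=np.array([.497,-.274])
    def co(p): 
        a=np.array([np.cos(p[1]),np.sin(p[1])]);n=np.array([-a[1],a[0]]);r=q[:,:2]-c
        return r@a,r@n-p[0]
    def f(p):
        s,t=co(p);m=(abs(s)<.022)&(q[:,2]>.03);return np.where(m,np.hypot(t,q[:,2]-.03)-.03,0)
    r=LS(f,[0,0],loss='soft_l1',f_scale=.002);s,t=co(r.x);a=np.array([np.cos(r.x[1]),np.sin(r.x[1])]);n=np.array([-a[1],a[0]])
    m=q[:,2]>.02;lo,hi=np.percentile(s[m],[1,99]);mid=c+n*r.x[0]+a*(lo+hi)/2
    print(fs,np.degrees(r.x[1]),'len',hi-lo,'mid',mid,'foot',mid-a*.038,'rms',np.sqrt(np.mean(f(r.x)**2)))
for f in('scene_cap_302.npy','top_cap_312.npy'):
    q=np.load(f)
    def g(p): return np.hypot(q[:,0]-p[0],q[:,1]-p[1])-.021
    q0=q;q=q[(q[:,2]<.195)&(q[:,2]>.12)]
    r=LS(g,[.51,.01],loss='soft_l1',f_scale=.002);tp=q0[q0[:,2]>.195]
    print(f,r.x,len(q),'top mid',(np.percentile(tp[:,:2],2,0)+np.percentile(tp[:,:2],98,0))/2,len(tp))
for f in('scene_mat_373.npy','top_mat_236.npy'):
    q=np.load(f)[:,:2];print(f,(np.percentile(q,1,0)+np.percentile(q,99,0))/2)
E
```

```text
scene_bottle_303.npy
scene_cap_301.npy
scene_cap_349.npy
scene_cup_151.npy
scene_cup_196.npy
scene_mat_373.npy
top_bottle_270.npy
top_bottle_315.npy
top_cap_234.npy
top_cap_279.npy
top_cap_311.npy
top_cup_360.npy
top_cup_405.npy
top_cup_428.npy
top_mat_235.npy
['scene_cup_196.npy'] -4.347608791749568 len 0.07538749364648381 mid [ 0.4979 -0.2773] foot [ 0.46   -0.2745] rms 0.0009412079319388819
['top_cup_405.npy'] -6.549298240148175 len 0.07526410868332911 mid [ 0.4984 -0.2758] foot [ 0.4606 -0.2714] rms 0.0016015164002716957
['scene_cup_196.npy', 'top_cup_405.npy'] -5.044805906725798 len 0.07493453803205102 mid [ 0.4982 -0.2768] foot [ 0.4603 -0.2735] rms 0.001232075870665249Traceback (most recent call last):
  File "<stdin>", line 15, in <module>
    fid = stack.enter_context(open(os.fspath(file), "rb"))
                              ~~~~^^^^^^^^^^^^^^^^^^^^^^^
FileNotFoundError: [Errno 2] No such file or directory: 'scene_cap_302.npy'
```

```bash
python3 -m jog '[[0,1,-1,2,0,0,1.7],[0,2,-3,3,0,0,1.7],[0,3,-5,3,0,0,1.7],[0,4,-7,3,0,0,1.7],[0,4,-8,3,0,0,1.7]]'; python3 - <<'E'
import numpy as np
from scipy.optimize import least_squares as LS
from h import *
np.set_printoptions(precision=4,suppress=True)
o=bot.get_obs();print(o['q'],o['ee_pos'],o['tcp_rot'],o['wrist_force'])
for f in('scene_cap_301.npy','top_cap_311.npy'):
    q0=np.load(f);q=q0[(q0[:,2]<.195)&(q0[:,2]>.12)]
    g=lambda p: np.hypot(q[:,0]-p[0],q[:,1]-p[1])-.021
    r=LS(g,[.51,.01],loss='soft_l1',f_scale=.002);tp=q0[q0[:,2]>.195]
    print(f,r.x,len(q),'top mid',(np.percentile(tp[:,:2],2,0)+np.percentile(tp[:,:2],98,0))/2,len(tp))
for f in('scene_mat_373.npy','top_mat_235.npy'):
    q=np.load(f)[:,:2];print(f,(np.percentile(q,1,0)+np.percentile(q,99,0))/2)
E
```

```text
time: 1.9
ee_pos: [0.2283, 0.3373, 0.3063]
tcp_rot: [-90.0, -0.0, 85.0]
wrist_force: [0.3, -0.4, 0.8]
opening: 0.0855
[ 55.9251 -11.8619   2.5929 104.4163  -0.0171  60.9284] [0.2283 0.3373 0.3063] [-90.0336  -0.0254  84.9967] [ 0.3131 -0.3652  0.8209]
scene_cap_301.npy [0.511 0.013] 414 top mid [0.5132 0.0114] 214
top_cap_311.npy [0.5135 0.0123] 47 top mid [0.5125 0.0122] 172
scene_mat_373.npy [0.4752 0.2678]
top_mat_235.npy [0.4773 0.267 ]
```

```bash
python3 -m jog '[[0,0.8,-1.8,0,0,0,0],[0,1.6,-3.6,0,0,0,0],[0,2.4,-5.4,0,0,0,0],[0,3.2,-7.2,0,0,0,0],[0,4,-9,0,0,0,0]]'; python3 -m jog '[[0,0.8,-1.8,0,0,0,0],[0,1.6,-3.6,0,0,0,0],[0,2.4,-5.4,0,0,0,0],[0,3.2,-7.2,0,0,0,0],[0,4,-9,0,0,0,0]]';python3 -m jog '[[0,0.5,-1.5,0,0.1,1.2,0],[0,1,-3,-1,0.2,2.4,0],[0,1.6,-4.5,-2,0.3,3.6,0],[0,2.2,-5.5,-3.5,0.4,4.8,0],[0,2.68,-6.54,-4.8,0.52,5.98,0]]';python3 -m jog '[[0,0,0,0,0,0,0],[0,0,0,0,0,0,0]]'; python3 -c "
from h import *
o=bot.get_obs();print(o['q'],o['ee_pos'],o['tcp_rot'])
p,d,m=cam('scene');cv2.imwrite('pics/s2.png',cv2.resize(p[140:320,60:330],None,fx=2.5,fy=2.5)[:,:,::-1])"
```

```text
time: 2.4
ee_pos: [0.3276, 0.1119, 0.3065]
tcp_rot: [-90.1, -0.0, 85.0]
wrist_force: [1.2, 0.7, -0.4]
opening: 0.0854
time: 2.9
ee_pos: [0.4277, -0.1136, 0.3064]
tcp_rot: [-90.1, 0.0, 85.0]
wrist_force: [0.9, 2.0, 0.8]
opening: 0.0851
time: 3.4
ee_pos: [0.4947, -0.2754, 0.1852]
tcp_rot: [-60.0, 0.0, 85.0]
wrist_force: [1.8, -0.5, 0.5]
opening: 0.0854
time: 3.6
ee_pos: [0.4942, -0.2742, 0.1817]
tcp_rot: [-59.6, -0.2, 85.0]
wrist_force: [0.3, -0.5, 1.7]
opening: 0.0854
[-24.28058467  36.97367549  39.42253777 121.43845376  -9.44430284
 -16.83683308] [ 0.49420876 -0.2742457   0.18172402] [-59.63872516  -0.17192253  84.95631934]
```

View pics/s2.png

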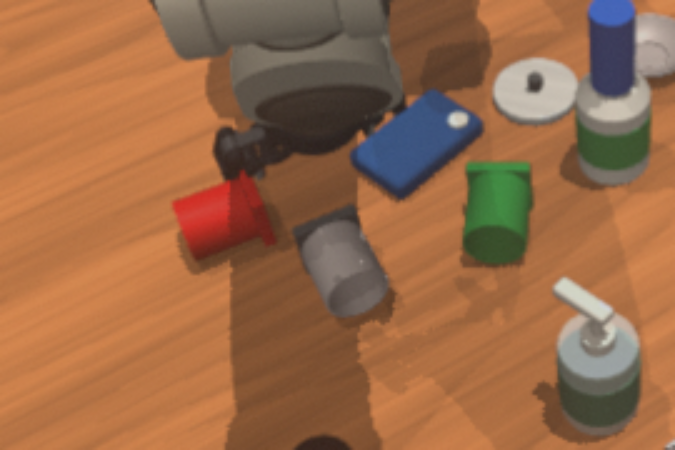

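```bash
python3 -m jog '[[0,0,-0.05,-1.2,0,0,0],[0,0,-0.1,-2.4,0,0,0],[0,0,-0.1,-3.6,0,0,0],[0,0,-0.1,-4.4,0,0,0],[0,0,-0.1,-4.4,0,0,0]]';  python3 -c "
from h import *
o=bot.get_obs();print(o['q'],o['ee_pos'],o['tcp_rot'],o['wrist_force'])"
```

```text
time: 4.15
ee_pos: [0.4941, -0.2759, 0.0812]
tcp_rot: [-60.5, 0.1, 85.0]
wrist_force: [-0.1, 0.5, 1.0]
opening: 0.0855
[-24.39996354  35.75899217  26.91080247 109.1583662   -9.53112142
 -17.00465628] [ 0.49407203 -0.27594019  0.081221  ] [-60.54112283   0.1417993   85.02407895] [-0.1361246  0.4885101  0.9949874]
```

```bash
python3 -m jog '[[0,0,0,-1,0,0,0],[0,0,0,-2,0,0,0],[0,0,0,-2.6,0,0,0],[0,0,0,-2.6,0,0,0],[0,0,0,-2.6,0,0,0]]';  python3 -m jog '[[0,0,0,0,0,0,0]]'
```

```text
time: 4.65
ee_pos: [0.4948, -0.2767, 0.0151]
tcp_rot: [-60.3, 0.1, 85.0]
wrist_force: [0.6, -0.3, 0.4]
opening: 0.0854
time: 4.75
ee_pos: [0.4949, -0.2768, 0.0145]
tcp_rot: [-60.3, 0.1, 85.0]
wrist_force: [-0.1, -0.8, -0.1]
opening: 0.0853
```

Good; I go slightly lower and close.

```bash
python3 -m jog '[[0,0,0,-0.12,0,0,0],[0.3,0,0,-0.12,0,0,0],[0.6,0,0,-0.12,0,0,0],[1,0,0,-0.12,0,0,0],[1,0,0,-0.12,0,0,0]]' 50;  python3 -m jog '[[1,0,0,0,0,0,0],[1,0,0,0,0,0,0],[1,0,0,0,0,0,0],[1,0,0,0,0,0,0],[1,0,0,0,0,0,0]]'; python3 -m jog '[[1,0,0,0.6,0,0,0],[1,0,0,1.5,0,0,0],[1,0,0,2.5,0,0,0],[1,0,0,4,0,0,0],[1,0,0,4,0,0,0]]'; python3 -c "
from h import *
o=bot.get_obs();print(o['q'],o['ee_pos'],o['tcp_rot'])"
```

```text
time: 5.25
ee_pos: [0.4943, -0.2765, 0.0097]
tcp_rot: [-60.2, 0.0, 85.0]
wrist_force: [-0.1, -0.7, 4.7]
opening: 0.0597
time: 5.75
ee_pos: [0.4943, -0.2765, 0.0096]
tcp_rot: [-60.2, 0.0, 85.0]
wrist_force: [1.6, 0.2, 4.8]
opening: 0.0595
time: 6.25
ee_pos: [0.4952, -0.277, 0.1147]
tcp_rot: [-60.5, 0.2, 85.0]
wrist_force: [0.5, -1.0, -1.1]
opening: 0.0595
[-24.44234822  35.74296534  30.56563195 112.85260557  -9.55609497
 -17.00501186] [ 0.49520387 -0.27704745  0.11465616] [-60.51173664   0.15463681  84.99381125]
```

```bash
python3 -m jog '[[1,-0.6,0,1.3,-0.14,-1.6,0],[1,-1.2,0,2.6,-0.28,-3.2,0],[1,-1.8,0,3.9,-0.42,-4.8,0],[1,-2.4,0,5.2,-0.56,-6.4,0],[1,-3,0,6.5,-0.7,-8,0]]';  python3 -m jog '[[1,0,0,0.5,-0.14,-1.6,0],[1,0,1.5,0.5,-0.28,-3.2,0],[1,0,3,0.5,-0.42,-4.8,0],[1,0,4.5,0.5,-0.56,-6.4,0],[1,0,6,0.5,-0.7,-8,0]]';python3 -m jog '[[1,0,1.5,0,-0.14,-1.6,0],[1,0,3,0,-0.17,-2,0],[1,0,4.5,0,-0.17,-2,0],[1,0,4.5,0,-0.17,-2,0],[1,0,4.5,0,-0.17,-2,0]]'; python3 -c "
from h import *
o=bot.get_obs();print(o['q'],o['ee_pos'],o['tcp_rot'])
p,d,m=cam('scene');cv2.imwrite('pics/s3.png',cv2.resize(p[40:260,150:450],None,fx=2.5,fy=2.5)[:,:,::-1])"
```

```text
time: 6.75
ee_pos: [0.4185, -0.2762, 0.2737]
tcp_rot: [-99.0, 0.1, 85.0]
wrist_force: [0.2, -0.6, -0.5]
opening: 0.0597
time: 7.25
ee_pos: [0.4382, -0.1391, 0.2906]
tcp_rot: [-133.7, -0.6, 85.3]
wrist_force: [-134.2, 71.9, -1.5]
opening: 0.0597
time: 7.75
ee_pos: [0.5171, -0.0414, 0.3133]
tcp_rot: [-141.1, -0.4, 85.6]
wrist_force: [-1.3, -0.5, -1.6]
opening: 0.0595
[-4.93725343e+00 -4.85269523e+01 -3.63459984e+01  5.10962629e+01
  6.61156316e-01 -1.98218673e-02] [ 0.5171067  -0.0413695   0.31331075] [-141.08664409   -0.39989031   85.58963633]
```

View pics/s3.png

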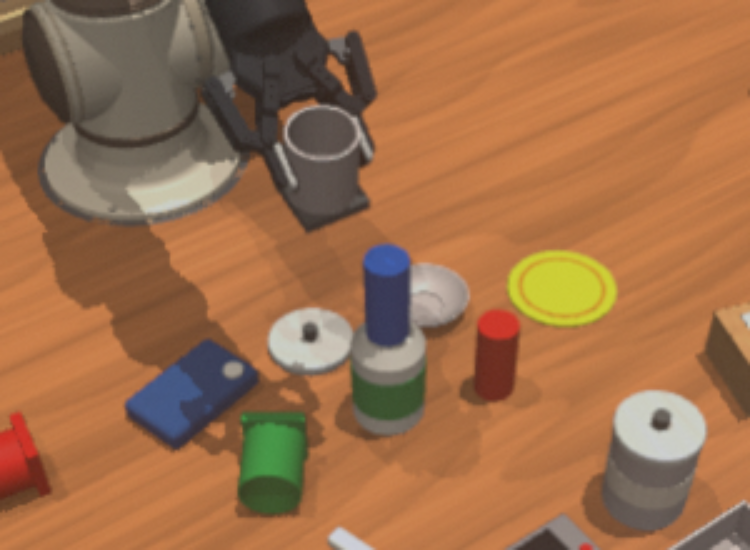

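The picture shows the cup upright in the fingers, with everything else in place. However, joint 2 reached its limit because the tool was horizontal too close to the base, and the wrist force peaked. I will move outward first.

```bash
python3 -m jog '[[1,0.7,0,0,0,0,0],[1,1.4,0,0,0,0,0]]'; python3 -c "
from h import *
o=bot.get_obs();print(o['q'],o['ee_pos'],o['tcp_rot'],o['wrist_force'])"
```

```text
time: 8.0
ee_pos: [0.5524, -0.0429, 0.3142]
tcp_rot: [-141.2, -0.4, 85.5]
wrist_force: [0.3, -0.5, -1.8]
opening: 0.0592
[ -4.63833623 -43.12643673 -34.1351139   47.81566671   0.38317859
   0.19828493] [ 0.55238841 -0.04290388  0.31420655] [-141.17559315   -0.39470578   85.53587626] [ 0.28964461 -0.50440509 -1.81179574]
```

```bash
python3 -m jog '[[1,0,1.6,0,0,0,1.4],[1,0,3.2,0,0,0,2.8],[1,0,4.8,0,0,0,4.2],[1,0,6.4,0,0,0,5.6],[1,0,8,0,0,0,6.9]]'; python3 -m jog '[[1,0,1.6,-1,0,0,0],[1,0,3.2,-2,0.4,-0.7,0],[1,-0.6,4.5,-3.3,0.85,-1.48,0],[1,-1,4.5,-4,0.85,-1.48,0],[1,-1,4.5,-4,0.85,-1.48,0]]';python3 -c "
from h import *
o=bot.get_obs();print(o['q'],o['ee_pos'],o['tcp_rot'],o['wrist_force'])"
```

```text
time: 8.5
ee_pos: [0.5518, 0.1577, 0.314]
tcp_rot: [-141.2, -0.4, 120.2]
wrist_force: [-0.1, -0.2, -2.1]
opening: 0.0596
time: 9.0
ee_pos: [0.5247, 0.2694, 0.2074]
tcp_rot: [-149.2, -0.4, 120.2]
wrist_force: [-0.0, 0.0, -1.8]
opening: 0.0595
[ 24.87969025 -45.08945564 -52.3087962   23.65555179   4.76282324
  -2.36610034] [0.52467493 0.26940472 0.2074118 ] [-149.24245645   -0.40900054  120.18093629] [-0.03279603  0.01498226 -1.84646548]
```

```bash
cat > kin.py <<'E'
import numpy as np
from scipy.optimize import least_squares
D=[([76.49,4.979,10.078,95.1],.128426,.534566,.230554),([55.9251,-11.8619,2.5929,104.4163],.2283,.3373,.3063),
([-24.2806,36.9737,39.4225,121.4385],.49421,-.274246,.181724),([-24.4,35.759,26.9108,109.1584],.494072,-.27594,.081221),
([-24.4423,35.743,30.5656,112.8526],.495204,-.277047,.114656),([-4.9373,-48.5270,-36.346,51.0963],.517107,-.04137,.313311),
([-4.6383,-43.1264,-34.1351,47.8157],.552388,-.042904,.314207),([24.8797,-45.0895,-52.3088,23.6556],.524675,.269405,.207412)]
def rows(q2,q3,q4):
    a,f,p=np.radians([q2,q2-q3,q2-q3+q4]);s,c=np.sin,np.cos
    return np.array([[1,0,s(a),c(f),-s(f),c(p)],[0,1,c(a),-s(f),-c(f),-s(p)]])
# radial with small lateral ignored: use projection on q1 direction
M=[];b=[]
for q,x,y,z in D:
    M.append(rows(*q[1:]));u=np.radians(q[0]);b+=[x*np.cos(u)+y*np.sin(u),z]
M=np.vstack(M);b=np.array(b);k,_,rk,sv=np.linalg.lstsq(M,b,rcond=None)
if __name__=='__main__':
    np.set_printoptions(precision=4,suppress=True)
    print('r0,h,A,B,C,T',k,'res mm',(M@k-b)*1e3,sv)
    for p in(31,28,30,35,40,45):
        for r,z in((.59,.12),(.567,.12),(.567,.06),(.567,.04),(.6,.04),(.62,.04)):
            g=lambda v: rows(v[0],v[1],p-v[0]+v[1])@k-[r,z]
            s=least_squares(g,[-30,-40]);print(p,r,z,s.x.round(1),round(p-s.x[0]+s.x[1],1),'err',abs(s.fun).max().round(4))
E
python3 kin.py
```

```text
r0,h,A,B,C,T [ 0.0085  0.1568  0.4157  0.5114 -0.04    0.4237] res mm [ 0.607   2.0309  1.2585  0.0633 -0.8509 -1.5604  0.0099 -0.2421 -0.3031
 -0.705  -0.6496 -0.3223 -0.8164 -0.1719  0.7447  0.9074] [5.394  3.9913 1.6538 0.3504 0.2931 0.1758]
31 0.59 0.12 [-42.1 -60.9] 12.2 err 0.0
31 0.567 0.12 [-47.9 -63.3] 15.6 err 0.0
31 0.567 0.06 [-43.1 -68.4] 5.7 err 0.0
31 0.567 0.04 [-40.6 -69.8] 1.9 err 0.0
31 0.6 0.04 [-31.6 -65.6] -3.0 err 0.0
31 0.62 0.04 [-26.9 -63.1] -5.1 err 0.0
28 0.59 0.12 [-43.5 -63.8] 7.8 err 0.0
28 0.567 0.12 [-49.8 -66.2] 11.5 err 0.0
28 0.567 0.06 [-44.1 -71.1] 1.0 err 0.0
28 0.567 0.04 [-41.2 -72.4] -3.2 err 0.0
28 0.6 0.04 [-31.5 -68. ] -8.5 err 0.0
28 0.62 0.04 [-26.5 -65.4] -10.9 err 0.0
30 0.59 0.12 [-42.6 -61.9] 10.7 err 0.0
30 0.567 0.12 [-48.5 -64.3] 14.2 err 0.0
30 0.567 0.06 [-43.5 -69.3] 4.2 err 0.0
30 0.567 0.04 [-40.9 -70.7] 0.2 err 0.0
30 0.6 0.04 [-31.7 -66.4] -4.8 err 0.0
30 0.62 0.04 [-26.9 -63.9] -7.0 err 0.0
35 0.59 0.12 [-39.7 -57. ] 17.7 err 0.0
35 0.567 0.12 [-45.  -59.3] 20.7 err 0.0
35 0.567 0.06 [-41.2 -64.6] 11.6 err 0.0
35 0.567 0.04 [-39.2 -66.1] 8.0 err 0.0
35 0.6 0.04 [-31.  -62.1] 3.8 err 0.0
35 0.62 0.04 [-26.5 -59.6] 1.9 err 0.0
40 0.59 0.12 [-36.3 -52. ] 24.4 err 0.0
40 0.567 0.12 [-41.1 -54.3] 26.8 err 0.0
40 0.567 0.06 [-38.  -59.7] 18.3 err 0.0
40 0.567 0.04 [-36.4 -61.3] 15.1 err 0.0
40 0.6 0.04 [-29.1 -57.4] 11.6 err 0.0
40 0.62 0.04 [-25. -55.] 10.0 err 0.0
45 0.59 0.12 [-32.5 -46.8] 30.7 err 0.0
45 0.567 0.12 [-36.8 -49.1] 32.7 err 0.0
45 0.567 0.06 [-34.3 -54.7] 24.6 err 0.0
45 0.567 0.04 [-33.  -56.3] 21.7 err 0.0
45 0.6 0.04 [-26.4 -52.5] 18.8 err 0.0
45 0.62 0.04 [-22.6 -50.2] 17.5 err 0.0
```

```bash
python3 -m jog '[[1,0,0,-1,-0.3,0.5,0],[1,0,0,-2,-0.62,1.07,0],[1,0,0.1,-3,-0.62,1.07,0],[1,0,0.2,-4,-0.62,1.07,0],[1,0,0.2,-4,-0.62,1.07,0]]'; python3 -c "
from h import *
o=bot.get_obs();print(o['q'],o['ee_pos'],o['tcp_rot'],o['wrist_force'])
p,d,m=cam('scene');cv2.imwrite('pics/s4.png',cv2.resize(p[60:220,270:470],None,fx=3,fy=3)[:,:,::-1])"
```

```text
time: 9.5
ee_pos: [0.5272, 0.2732, 0.1116]
tcp_rot: [-143.3, -0.4, 119.9]
wrist_force: [-0.6, -0.4, -3.0]
opening: 0.0598
[ 25.61901565 -37.2374602  -55.23100396  18.83349915   3.6936907
  -2.28110152] [0.52723687 0.27318699 0.11155988] [-143.26106386   -0.38529799  119.94236981] [-0.60970214 -0.40585858 -3.03190588]
```

View pics/s4.png

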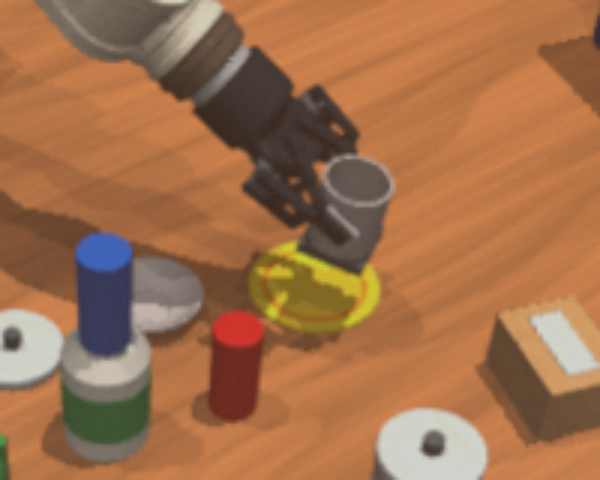

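The cup is held over the mat, leaning outward by the planned amount or slightly more. I lower it gently and watch the force.

```bash
python3 -m jog '[[1,-0.3,0.1,-0.6,0,0,0],[1,-0.6,0.2,-1.2,0,0,0],[1,-0.9,0.3,-1.8,0,0,0],[1,-1.09,0.31,-2.2,0,0,0],[1,-1.09,0.31,-2.2,0,0,0]]';python3 -m jog '[[1,0,0,-0.1,0,0,0],[1,0,0,-0.2,0,0,0],[1,0,0,-0.2,0,0,0]]'; python3 -c "
from h import *
from scipy.optimize import least_squares as LS
o=bot.get_obs();print(o['q'],o['ee_pos'],o['tcp_rot'],o['wrist_force'])
p,d,m=cam('scene');W=cloud(d,m);R=bot.regions_of('scene','cup');
for r in R:
    q=W[r['pixels']];q=q[~np.isnan(q[:,0])];c=np.median(q,0)
    if c[1]<.15: continue
    q=q[(q[:,2]>.03)&(q[:,2]<.065)&(np.hypot(*(q[:,:2]-[.48,.27]).T)<.06)]
    f=lambda v:(lambda w:np.linalg.norm(w-np.outer(w@a(v),a(v)),axis=1)-.03)(q-[v[0],v[1],.04])
    a=lambda v:np.array([np.sin(v[2]),np.sin(v[3]),1])/np.sqrt(1+np.sin(v[2])**2+np.sin(v[3])**2)
    s=LS(f,[.49,.27,0,0],loss='soft_l1',f_scale=.002);print(r['conf'],len(q),s.x[:2],np.degrees(s.x[2:]),np.sqrt(np.mean(f(s.x)**2)))
"
```

```text
time: 10.05
ee_pos: [0.5002, 0.282, 0.0598]
tcp_rot: [-143.5, -0.4, 120.0]
wrist_force: [0.3, -0.0, -1.2]
opening: 0.0596
time: 10.35
ee_pos: [0.5006, 0.2821, 0.0549]
tcp_rot: [-143.6, -0.4, 120.0]
wrist_force: [-0.8, 0.9, -2.3]
opening: 0.0596
[ 28.82720381 -37.89331884 -62.32003721  12.01634851   1.15860508
  -0.39937265] [0.5005903  0.28208931 0.05487439] [-143.56471527   -0.36690606  119.99649469] [-0.83349946  0.90643114 -2.33128246]
0.86 208 [0.48129228 0.26953542] [ 7.67833748 -8.18229375] 0.003003004155669648
```

```bash
python3 -m jog '[[1,0,0,-0.2,0,0,0],[1,0,0,-0.3,0,0,0],[1,0,0,-0.4,0,0,0],[1,0,0,-0.4,0,0,0]]';python3 -m jog '[[1,0,0,-0.1,0,0,0],[1,0,0,-0.2,0,0,0],[1,0,0,-0.2,0,0,0]]';python3 -m jog '[[1,0,0,-0.1,0,0,0],[1,0,0,-0.1,0,0,0]]'
```

```text
time: 10.85
ee_pos: [0.4999, 0.282, 0.0435]
tcp_rot: [-143.5, -0.4, 120.0]
wrist_force: [-0.1, 0.4, -2.2]
opening: 0.0594
time: 11.15
ee_pos: [0.5008, 0.2826, 0.0406]
tcp_rot: [-143.7, -0.4, 120.0]
wrist_force: [1.1, 1.1, 1.7]
opening: 0.0598
time: 11.35
ee_pos: [0.5017, 0.2832, 0.0401]
tcp_rot: [-143.9, -0.4, 120.0]
wrist_force: [0.3, 1.0, 7.0]
opening: 0.0593
```

Contact came at about the expected height. I reduce the grip and press lightly so the cup pivots flat, then open.

```bash
python3 -m jog '[[1,0,0,0,0,0,0],[1,0,0,-0.1,0,0,0],[1,0,0,-0.2,0,0,0],[1,0,0,-0.2,0,0,0]]' 20;python3 -m jog '[[0.2,0,0,0.1,0,0,0],[0.1,0,0,0.1,0,0,0],[0,0,0,0.1,0,0,0],[0,0,0,0.1,0,0,0],[0,0,0,0.1,0,0,0]]'; python3 -c "
from h import *
o=bot.get_obs();print(o['q'],o['ee_pos'],o['tcp_rot'],o['wrist_force'])
p,d,m=cam('scene');cv2.imwrite('pics/s5.png',cv2.resize(p[60:220,270:470],None,fx=3,fy=3)[:,:,::-1])"
```

```text
time: 11.75
ee_pos: [0.5037, 0.2844, 0.0396]
tcp_rot: [-144.3, -0.4, 120.1]
wrist_force: [-2.0, 0.8, 17.1]
opening: 0.0597
time: 12.25
ee_pos: [0.5, 0.282, 0.0338]
tcp_rot: [-143.5, -0.4, 120.0]
wrist_force: [0.3, 0.8, 0.2]
opening: 0.0859
[ 28.85362556 -35.88449556 -63.82164263   8.58295137   1.1496911
  -0.38869805] [0.49995534 0.28199137 0.03375461] [-143.48754955   -0.37175349  120.00890629] [0.34041057 0.81885885 0.22484951]
```

View pics/s5.png

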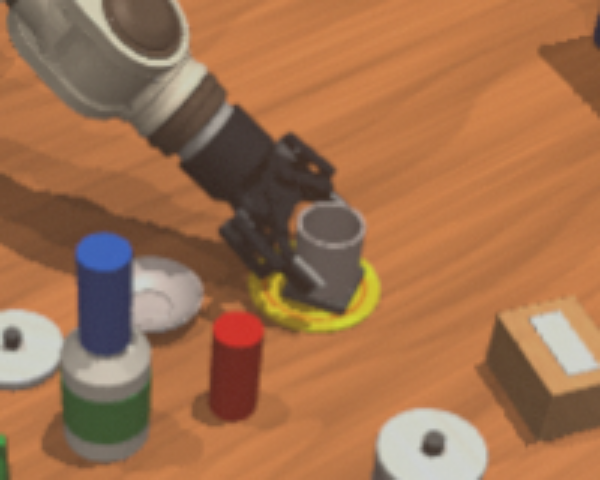

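Cup stands upright on the mat. I back off straight up, then check its position.

```bash
python3 -m jog '[[0,0,0,0.6,0,0,0],[0,0,0,1.4,0,0,0],[0,0,0,2.4,0,0,0],[0,0,0,3.4,0,0,0],[0,0,0,4,0,0,0]]';python3 -m jog '[[0,0,0,1.2,-0.8,1.4,0],[0,0,0,2.4,-1.6,2.8,0],[0,0,0,3.6,-2.4,4.2,0],[0,0,0,4.8,-3.2,5.6,0],[0,0,0,6,-4,7,0]]'; python3 -m jog '[[0,-1,-1,0.6,-0.7,1.2,0],[0,-1,-2,0.6,-1.33,2.3,0],[0,-1,-4,0.6,-1.33,2.3,0],[0,-1,-5.5,0.6,-1.33,2.3,0],[0,-1,-5.5,0.6,-1.33,2.3,0]]'; python3 -c "
from h import *
np.set_printoptions(precision=4,suppress=True)
o=bot.get_obs();print(o['q'],o['ee_pos'],o['tcp_rot'],o['wrist_force'])
for n in('scene','top'):
  p,d,m=cam(n);W=cloud(d,m)
  if n=='scene': cv2.imwrite('pics/s6.png',cv2.resize(p[60:240,230:470],None,fx=3,fy=3)[:,:,::-1])
  s=(np.hypot(W[...,0]-.48,W[...,1]-.27)<.07)&(W[...,2]>.071)&(W[...,2]<.09)
  q=W[s];print(n,len(q),(np.percentile(q,2,0)+np.percentile(q,98,0))/2,np.ptp(q,axis=0))
  A=np.c_[q[:,:2]-[.48,.27],np.ones(len(q))];k=np.linalg.lstsq(A,q[:,2],rcond=None)[0];print('rim slope',k)
"
```

```text
time: 12.8
ee_pos: [0.5006, 0.2824, 0.1371]
tcp_rot: [-143.7, -0.4, 120.0]
wrist_force: [1.4, 1.1, -0.2]
opening: 0.0857
time: 13.3
ee_pos: [0.501, 0.2826, 0.2742]
tcp_rot: [-110.0, -0.5, 119.8]
wrist_force: [0.6, 0.2, 0.1]
opening: 0.0854
time: 13.8
ee_pos: [0.4764, 0.1419, 0.2871]
tcp_rot: [-96.9, -0.4, 119.5]
wrist_force: [0.4, 0.1, 0.4]
opening: 0.0855
[ 15.4417  -7.3889   3.8758  94.6746   2.0025 -13.8764] [0.4764 0.1419 0.2871] [-96.8773  -0.3538 119.4546] [0.3627 0.144  0.4222]
scene 132 [0.4856 0.2704 0.0767] [0.0633 0.0588 0.0116]
rim slope [ 0.0136 -0.028   0.0763]Traceback (most recent call last):
  File "<string>", line 9, in <module>
    q=W[s];print(n,len(q),(np.percentile(q,2,0)+np.percentile(q,98,0))/2,np.ptp(q,axis=0))
                           ~~~~~~~~~~~~~^^^^^^^
    return _quantile_unchecked(
        a, q, axis, out, overwrite_input, method, keepdims, weights)
    return _ureduce(a,
                    func=_quantile_ureduce_func,
    ...<5 lines>...
                    overwrite_input=overwrite_input,
                    method=method)
    r = func(a, **kwargs)
    result = _quantile(arr,
                       quantiles=q,
    ...<2 lines>...
                       out=out,
                       weights=wgt)
    slices_having_nans = np.isnan(arr[-1, ...])
                                  ~~~^^^^^^^^^
IndexError: index -1 is out of bounds for axis 0 with size 0
```

View pics/s6.png

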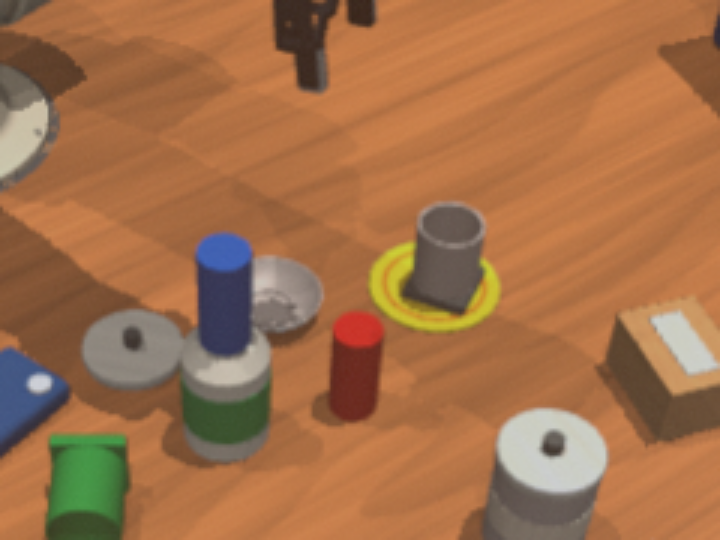

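The cup is upright and released about 8 mm from the mat centre, and the blue cap is still on the bottle. Next I position over the cap.

```bash
python3 -m jog '[[0,0.4,-1.5,0,-0.69,1.19,0],[0,0.8,-3,0,-0.69,1.19,0],[0,1.2,-4.5,0,-0.69,1.19,0],[0,1.42,-5.18,0,-0.69,1.19,0],[0,1.42,-5.18,0,-0.69,1.19,0]]';python3 -m jog '[[0,0,0,0,0,0,0],[0,0,0,0,0,0,0],[0,0,0,-0.8,0,0,0],[0,0,0,-1.6,0,0,0],[0,0,0,-1.6,0,0,0]]'; python3 -m jog '[[0,0,0,0,0,0,0]]'
```

```text
time: 14.4
ee_pos: [0.5121, 0.0148, 0.2868]
tcp_rot: [-90.0, -0.3, 119.5]
wrist_force: [-0.1, 0.5, -0.2]
opening: 0.0854
time: 14.9
ee_pos: [0.5103, 0.0167, 0.2452]
tcp_rot: [-89.9, -0.4, 119.7]
wrist_force: [-0.1, 0.5, 0.0]
opening: 0.0853
time: 15.0
ee_pos: [0.511, 0.0164, 0.2479]
tcp_rot: [-90.1, -0.3, 119.7]
wrist_force: [-0.6, -0.4, -0.1]
opening: 0.0853
```

```bash
python3 -m jog '[[0,0.05,-0.16,0,0,0,0],[0,0.05,-0.16,-1,0,0,0],[0,0.05,-0.16,-2,0,0,0],[0,0.05,-0.16,-2.8,0,0,0],[0,0.05,-0.16,-3.2,0,0,0]]';python3 -m jog '[[0,0,0,0,0,0,0],[0,0,0,0,0,0,0]]'
```

```text
time: 15.5
ee_pos: [0.5125, 0.0114, 0.1667]
tcp_rot: [-90.0, -0.3, 119.6]
wrist_force: [0.0, 0.0, -0.3]
opening: 0.0853
time: 15.7
ee_pos: [0.513, 0.0115, 0.1687]
tcp_rot: [-90.1, -0.3, 119.6]
wrist_force: [-1.0, 0.2, 0.7]
opening: 0.0857
```

Close gently, then lift in stages.

```bash
python3 -m jog '[[0.25,0,0,-0.1,0,0,0],[0.35,0,0,-0.1,0,0,0],[0.45,0,0,-0.1,0,0,0],[0.55,0,0,-0.1,0,0,0],[0.7,0,0,-0.1,0,0,0]]' 25;python3 -m jog '[[1,0,0,0,0,0,0],[1,0,0,0,0,0,0],[1,0,0,0,0,0,0],[1,0,0,0,0,0,0]]';python3 -m jog '[[1,0,0,0.3,0,0,0],[1,0,0,0.6,0,0,0],[1,0,0,1,0,0,0],[1,0,0,1.5,0,0,0],[1,0,0,2,0,0,0]]';python3 -m jog '[[1,0,0,0.5,0,0,0],[1,0,0,1,0,0,0],[1,0,0,1.5,0,0,0],[1,0,0,2,0,0,0],[1,0,0,2.3,0,0,0]]';python3 -m jog '[[1,0,0,0,0,0,0],[1,0,0,0,0,0,0]]'; python3 -c "
from h import *
o=bot.get_obs();print(o['q'],o['ee_pos'],o['tcp_rot'])
p,d,m=cam('scene');cv2.imwrite('pics/s7.png',cv2.resize(p[60:240,230:470],None,fx=3,fy=3)[:,:,::-1])"
```

```text
time: 16.2
ee_pos: [0.5128, 0.0116, 0.1653]
tcp_rot: [-90.1, -0.3, 119.6]
wrist_force: [-0.2, 0.2, 1.6]
opening: 0.0412
time: 16.6
ee_pos: [0.5128, 0.0116, 0.1653]
tcp_rot: [-90.1, -0.3, 119.6]
wrist_force: [-0.2, 0.3, 5.4]
opening: 0.0409
time: 17.1
ee_pos: [0.5127, 0.0115, 0.2162]
tcp_rot: [-90.1, -0.3, 119.6]
wrist_force: [-0.5, 0.5, -0.9]
opening: 0.0409
time: 17.6
ee_pos: [0.5128, 0.0115, 0.2739]
tcp_rot: [-90.1, -0.3, 119.6]
wrist_force: [-0.7, 0.7, -1.1]
opening: 0.041
time: 17.8
ee_pos: [0.5126, 0.0115, 0.2721]
tcp_rot: [-90.0, -0.3, 119.6]
wrist_force: [-0.7, 0.1, -0.8]
opening: 0.0411
[  1.11122185   1.08708607  10.6072739   99.63861126   0.31985657
 -28.51058831] [0.51263959 0.01153494 0.27213954] [-90.04861203  -0.33759308 119.62162283]
```

View pics/s7.png

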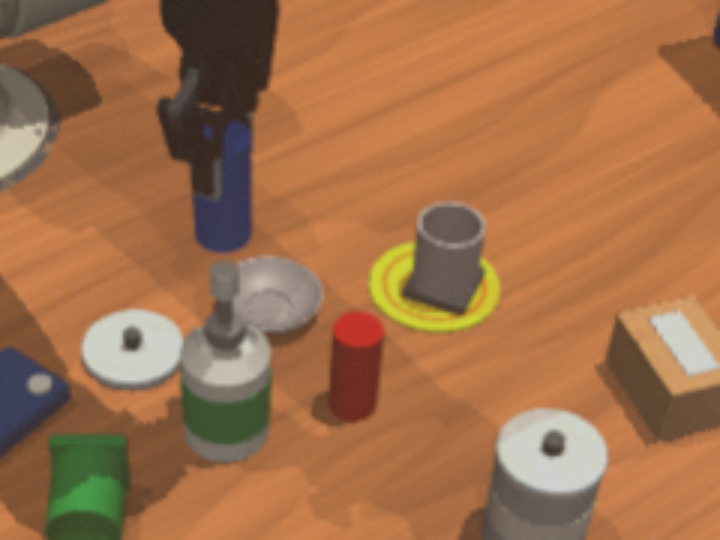

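The cap is lifted clear above the standing bottle, and the cup is unmoved. I take one more cup-centre measurement with both cameras.

```bash
python3 - <<'E'
from h import *
from scipy.optimize import least_squares as LS
np.set_printoptions(precision=4,suppress=True)
def fit(q,r,z=None):
    f=lambda v:np.hypot(q[:,0]-v[0],q[:,1]-v[1])-r
    s=LS(f,np.median(q[:,:2],0),loss='soft_l1',f_scale=.001);return s.x,len(q),np.sqrt(np.mean(f(s.x)**2))
for n in('scene','top'):
    p,d,m=cam(n);W=cloud(d,m);near=np.hypot(W[...,0]-.483,W[...,1]-.27)<.05
    q=W[near&(W[...,2]>.073)&(W[...,2]<.085)]
    if len(q)>5: print(n,'rim',fit(q,.0285),(np.percentile(q,2,0)+np.percentile(q,98,0))/2)
    q=W[near&(W[...,2]>.025)&(W[...,2]<.068)&(np.hypot(W[...,0]-.483,W[...,1]-.27)>.02)]
    print(n,'wall',fit(q,.03))
    q=W[near&(W[...,2]>.02)&(W[...,2]<.032)];print(n,'floor?',len(q),np.median(q,0) if len(q) else '')
    q=W[(np.hypot(W[...,0]-.512,W[...,1]-.012)<.035)&(W[...,2]>.222)&(W[...,2]<.25)]
    if len(q)>5: print(n,'cap',fit(q,.021))
    # silhouette-based: project rim circle
    K=np.array([[m['fx'],0,m['cx']],[0,m['fy'],m['cy']],[0,0,1]]);t=np.linspace(0,2*np.pi,60)
    big=cv2.resize(p,None,fx=8,fy=8,interpolation=cv2.INTER_CUBIC)
    for c,col in(((.4795,.2692),(255,0,0)),((.4845,.270),(0,255,0))):
        P=np.c_[c[0]+.03*np.cos(t),c[1]+.03*np.sin(t),0*t+.079];u=cv2.projectPoints(P,m['rvec'],m['tvec'],K,np.array([m['k1'],0,0,0,0]))[0]
        cv2.polylines(big,[np.round(u*8+4).astype(int)],True,col,1)
        if c[0]==.4845: cc=(u.mean((0,1))*8).astype(int)
    cv2.imwrite(f'pics/{n}8.png',big[max(cc[1]-150,0):cc[1]+250,cc[0]-200:cc[0]+200,::-1])
a=cv2.imread('pics/scene8.png');b=cv2.imread('pics/top8.png');cv2.imwrite('pics/both8.png',np.hstack([a,b]))
E
```

```text
scene rim (array([0.4842, 0.2709]), 114, np.float64(0.0023231169563266516)) [0.4846 0.2703 0.0774]
scene wall (array([0.4839, 0.2717]), 393, np.float64(0.0030432034826737824))
scene floor? 77 [0.5059 0.2523 0.0275]
scene cap (array([ 0.5428, -0.0077]), 185, np.float64(0.0064346753301774825))
top rim (array([0.4846, 0.2712]), 67, np.float64(0.0010275747317351073)) [0.4849 0.2714 0.0779]
top wall (array([0.4837, 0.2689]), 166, np.float64(0.0035569186453468515))
top floor? 182 [0.4857 0.2768 0.0262]
```

View pics/both8.png

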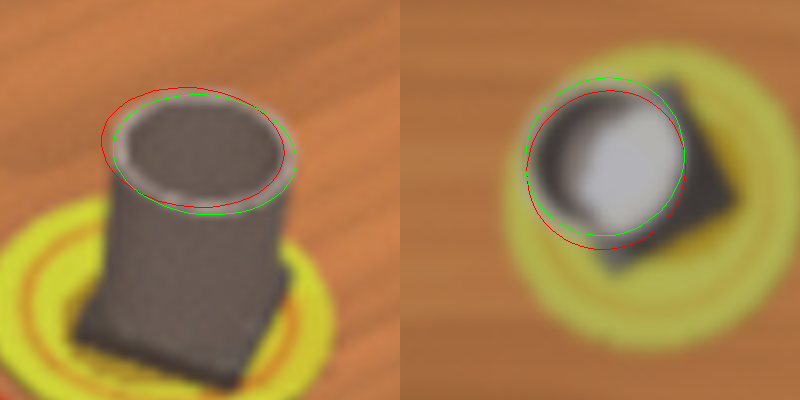

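```bash
python3 -m jog '[[1,-0.1,1,0,0,0,0],[1,-0.3,2.5,0,0,0,0],[1,-0.5,4,0,0,0,0],[1,-0.7,5.5,0,0,0,0],[1,-0.8,7,0,0,0,0]]';python3 -m jog '[[1,-0.15,1.5,0,0,0,0],[1,-0.3,2.8,0,0,0,0],[1,-0.33,3.38,0,0,0,0],[1,-0.33,3.38,0,0,0,0],[1,-0.33,3.38,0,0,0,0]]';python3 -m jog '[[1,0,0,-1,0,0,0],[1,0,0,-2,0,0,0],[1,0,0,-3,0,0,0],[1,0,0,-4,0,0,0],[1,0,0,-4.4,0,0,0]]';python3 -m jog '[[1,0,0,0,0,0,0],[1,0,0,0,0,0,0]]'
```

```text
time: 18.45
ee_pos: [0.4919, 0.1879, 0.2722]
tcp_rot: [-90.0, -0.3, 119.6]
wrist_force: [1.3, 0.4, -0.2]
opening: 0.041
time: 18.95
ee_pos: [0.4844, 0.2705, 0.2721]
tcp_rot: [-90.0, -0.3, 119.6]
wrist_force: [0.6, -0.2, -0.7]
opening: 0.0411
time: 19.45
ee_pos: [0.4839, 0.2692, 0.1602]
tcp_rot: [-89.9, -0.3, 119.5]
wrist_force: [-0.1, 0.7, -0.5]
opening: 0.0412
time: 19.65
ee_pos: [0.4848, 0.2706, 0.1636]
tcp_rot: [-90.1, -0.3, 119.6]
wrist_force: [1.1, 0.1, 0.3]
opening: 0.0412
```

```bash
python3 -c "
from h import *
p,d,m=cam('scene');W=cloud(d,m);cv2.imwrite('pics/s9.png',cv2.resize(p[60:190,310:440],None,fx=4.5,fy=4.5,interpolation=2)[:,:,::-1])
t=(p[...,2].astype(int)>p[...,0]+25)&(np.hypot(W[...,0]-.485,W[...,1]-.27)<.05)&(W[...,2]>.1);q=W[t]
from scipy.optimize import least_squares as LS
f=lambda v:np.hypot(q[:,0]-v[0],q[:,1]-v[1])-.021
s=LS(f,[.484,.27],loss='soft_l1',f_scale=.001);print(len(q),s.x,np.sqrt(np.mean(f(s.x)**2)),q[:,2].min(),q[:,2].max())"
```

```text
43 [0.48191903 0.26296793] 0.0023400076758606763 0.11484442454424261 0.20073944550045528
```

View pics/s9.png

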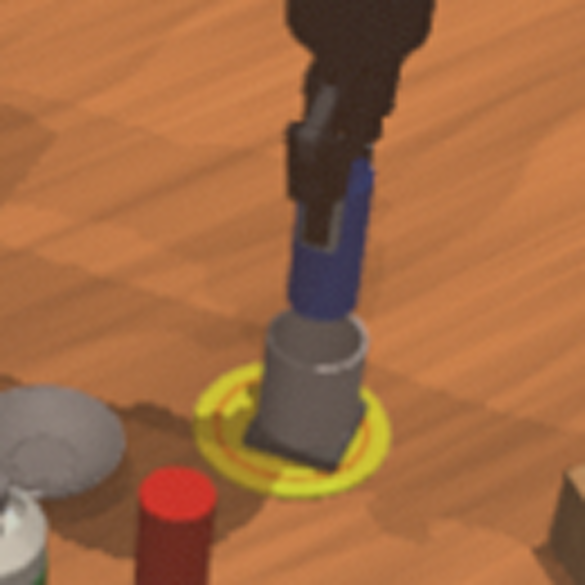

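The cap's axis runs through the cup mouth: cap rim at (322,305) and mouth centre at (317,343) in the crop. I lower slowly.

```bash
python3 -m jog '[[1,0,0,-0.4,0,0,0],[1,0,0,-0.8,0,0,0],[1,0,0,-1.2,0,0,0],[1,0,0,-1.6,0,0,0],[1,0,0,-1.6,0,0,0]]';python3 -m jog '[[1,0,0,-0.3,0,0,0],[1,0,0,-0.6,0,0,0],[1,0,0,-0.9,0,0,0],[1,0,0,-1.2,0,0,0],[1,0,0,-1.2,0,0,0]]'
```

```text
time: 20.2
ee_pos: [0.4835, 0.2706, 0.1203]
tcp_rot: [-89.9, -0.3, 119.6]
wrist_force: [-0.2, 0.3, -0.1]
opening: 0.0411
time: 20.7
ee_pos: [0.4838, 0.2707, 0.091]
tcp_rot: [-90.0, -0.3, 119.6]
wrist_force: [-0.0, -0.1, -0.1]
opening: 0.041
```

```bash
python3 -m jog '[[1,0,0,-0.1,0,0,0],[1,0,0,-0.2,0,0,0],[1,0,0,-0.24,0,0,0],[1,0,0,-0.24,0,0,0]]';python3 -m jog '[[1,0,0,-0.06,0,0,0],[1,0,0,-0.1,0,0,0],[1,0,0,-0.1,0,0,0]]'
```

```text
time: 21.1
ee_pos: [0.4844, 0.271, 0.0863]
tcp_rot: [-90.1, -0.3, 119.6]
wrist_force: [-0.5, -0.5, -0.4]
opening: 0.041
time: 21.4
ee_pos: [0.4843, 0.271, 0.0837]
tcp_rot: [-90.1, -0.3, 119.6]
wrist_force: [-0.6, 0.1, -0.5]
opening: 0.0411
```

```bash
python3 -m jog '[[1,0,0,-0.05,0,0,0],[1,0,0,-0.1,0,0,0],[1,0,0,-0.1,0,0,0]]';python3 -m jog '[[1,0,0,-0.05,0,0,0],[1,0,0,-0.05,0,0,0]]'
```

```text
time: 21.7
ee_pos: [0.4846, 0.2713, 0.0822]
tcp_rot: [-90.1, -0.3, 119.6]
wrist_force: [-0.8, -0.9, 5.1]
opening: 0.0412
time: 21.9
ee_pos: [0.4847, 0.2717, 0.082]
tcp_rot: [-90.2, -0.4, 119.6]
wrist_force: [-4.6, 0.2, 12.8]
opening: 0.0412
```

The cap touched the cup floor at the expected height (TCP 0.082). I relax, open gradually and rise.

```bash
python3 -m jog '[[1,0,0,0.08,0,0,0],[0.4,0,0,0.08,0,0,0],[0.3,0,0,0.08,0,0,0],[0.15,0,0,0.08,0,0,0],[0,0,0,0.08,0,0,0]]';python3 -m jog '[[0,0,0,0,0,0,0],[0,0,0,0.3,0,0,0],[0,0,0,1,0,0,0],[0,0,0,2,0,0,0],[0,0,0,3,0,0,0]]';python3 -m jog '[[0,0,0,1.5,0,0,0],[0,-0.5,-1,3,0,0,0],[0,-1,-2,4,0,0,0],[0,-1.5,-3.5,4,0,0,0],[0,-1.5,-5,4,0,0,0]]';python3 -m jog '[[0,-1,0,0,0,0,0],[0,-2,0,0,0,0,0],[0,-2,0,0,0,0,0]]'; python3 - <<'E'
from h import *
from scipy.optimize import least_squares as LS
np.set_printoptions(precision=4,suppress=True)
o=bot.get_obs();print(o['ee_pos'],o['wrist_force'])
for n in('scene','top'):
    p,d,m=cam(n);W=cloud(d,m)
    if n=='scene': cv2.imwrite('pics/s10.png',cv2.resize(p[60:240,230:470],None,fx=3,fy=3)[:,:,::-1])
    near=np.hypot(W[...,0]-.484,W[...,1]-.27)<.05
    q=W[near&(W[...,2]>.105)&(W[...,2]<.14)]
    if len(q): print(n,'cap top',np.median(q,0),(np.percentile(q,2,0)+np.percentile(q,98,0))/2,len(q))
    q=W[(np.hypot(W[...,0]-.512,W[...,1]-.012)<.03)&(W[...,2]>.165)];
    if len(q): print('pump head',np.median(q,0))
    for l in('mat',):
        for r in bot.regions_of(n,l)[:1]: print(l,r['point'])
E
```

```text
time: 22.4
ee_pos: [0.4843, 0.271, 0.0819]
tcp_rot: [-90.0, -0.3, 119.6]
wrist_force: [0.6, 0.4, -0.5]
opening: 0.0843
time: 22.9
ee_pos: [0.4842, 0.2709, 0.1584]
tcp_rot: [-90.1, -0.3, 119.6]
wrist_force: [-0.4, 0.7, 0.1]
opening: 0.0853
time: 23.4
ee_pos: [0.446, 0.1453, 0.2591]
tcp_rot: [-90.2, -0.3, 119.7]
wrist_force: [1.6, -0.2, -1.4]
opening: 0.0853
time: 23.7
ee_pos: [0.3952, 0.1456, 0.2586]
tcp_rot: [-90.2, -0.3, 119.6]
wrist_force: [-0.2, -0.5, 1.2]
opening: 0.0851
[0.3952 0.1456 0.2586] [-0.2354 -0.5184  1.1511]
scene cap top [0.4894 0.2664 0.1158] [0.4865 0.2679 0.1131] 176
pump head [0.5165 0.009  0.1805]
mat [158.7, 362.3]
pump head [0.5125 0.0113 0.182 ]
```

View pics/s10.png

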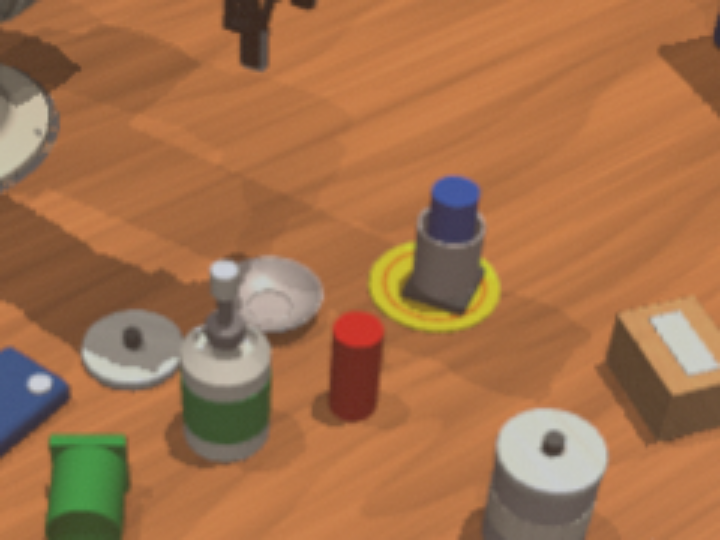

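The cap stands in the upright cup with its top at 0.116–0.117 m, which is what resting on the floor gives. The bottle and bystanders look unmoved and the arm is clear, so I hand in.

```bash
python3 -c "
from h import *
print(bot.job_done(), bot.get_obs()['time'])"
```

```text
the job is handed in; nothing more can be done
the job is handed in; nothing more can be done
```

I handed the job in at about 24 s with the cup, cap and bottle where the task wants them. One wrist-force reading on the way went over the 120 N limit, so the run may be judged failed.

**What I did:**
- **Cup:** I gripped the steel cup across its sides, turned it upright and set it on the mat. It was leaning about 7° on landing, then settled flat when I let go.
- **Cap:** I lifted the blue cap straight up until its rim was at about 0.217 m. I then lowered it into the cup until I felt the floor, released it and backed the arm clear.

**Last checks:**
- **Cup:** It stands upright in the last picture. Before the cap went in, both cameras put its centre about 8–9 mm from the mat's centre; the limit is 25 mm.
- **Cap:** It is in the cup, closed top up, with its top at 0.116 m. That matches its rim resting on the cup's floor.
- **Bottle:** It is standing, with its pump head within about 1 mm of where I had measured the cap's axis by the top camera. The scene camera reads about 5 mm off.
- **Other things:** The bystanders in the last picture look undisturbed. I did not re-measure them.

**Problem:** At t ≈ 7.25 s, while carrying the cup, I commanded a horizontal tool too close to the base. The arm ran up against the joint 2 limit (−48.53° read half a second later, against −48.56°), and the wrist force read about 152 N for that moment. The robot reported no failure. The cup stayed in the grip and I moved outward straight away.

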